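# Clear the jig and present the lever to it

### The arm

A 7-joint arm with a two-finger parallel gripper is mounted at the origin on a cart in front of the work surface, level with it; the furniture and walls round the work are solid. World frame = base frame: x ahead of the robot, y to its left, z up, the work surface at z = 0. Lengths are in m, angles in rad, forces in N, time in s.
With the tool pointing down it reaches from about 0.4 to 0.85 m from the base axis. Payload 4.5 kg.
Tool frame: the origin (TCP) lies on the centre line of the jaws, within the pads' length; the fingertips stand 25 mm ahead of it and the grasp point (between the pads) lies 6 mm ahead of it; z points along the fingers, y is the line along which they close (so a half turn about z gives the same grasp; the last joint's range is limited). The gripper opens to 85 mm and grips with 20 to 120 N. Pads are 22 mm wide; open, the fingers measure 114 mm over their backs; the gripper's body (76 mm by 85 mm) begins 54 mm behind the grasp point. The pads swing forward as they close: fully open they stand 13 mm farther back than shut.
Start: joints at [1.311, 0.689, -0.195, 1.565, 0.157, 0.902, -0.215], TCP at [0.181, -0.598, 0.256] pointing down, gripper open.
Joint ranges: [-3.01, 3.01], [-0.46, 2.08], [-1.47, 1.51], [0.13, 2.56], [-1, 4.14], [0.04, 2.09], [-2.66, 2.66]. Speed limits (rad/s): [2.57, 2.57, 3.14, 3.14, 3.14, 3.14, 3.14].

### API

Orientations are given as a unit quaternion [w, x, y, z].
In Python, from station import robot gives the robot as it stands. Calls block until the motion is done:
- robot.move_ptp(position, orientation): joint-space move of the TCP to a pose.
- robot.move_l(position, feed=0.15, rot=None): straight line of the TCP; rot=None keeps the orientation; feed is the mean speed in m/s.
- robot.set_joints(angles): joint-space move.
- robot.gripper_to(opening): finger opening in m; the grip force is fixed at half the most; returns when the fingers have stopped.
- robot.sleep(seconds).
- robot.solve_ik(position, orientation): joint angles nearest the present ones, or None.
- robot.snapshot(name): name is "side" or "top"; returns a dict with "image" (480x640x3 uint8, red, green, blue), "camera_matrix" (3x3 intrinsics, pixels), "pose" (4x4, takes a point from camera to world coordinates). Camera axes: x right, y down, z forward; pixel columns grow to the right and rows downward; lengths in m; the calibration is good to about 2 mm. A picture is of the moment at which its call begins. There is no depth.
A pose or a line that the arm cannot do raises robot.Unreachable and nothing moves.
- robot.finish_job(): hands the job in; it is judged then, once.
Readings, each from a call of its own:
- robot.current_time_s(): time.
- robot.current_joints(): joint angles.
- robot.current_qvel(): joint speeds.
- robot.current_tau(): joint torques, N m.
- robot.current_eef_pos(): TCP position.
- robot.current_ee_rot(): TCP orientation.
- robot.current_force(): force on the tool from outside, world axes, zero at the start.
- robot.current_torque(): the same for the moment, N m.
- robot.current_finger_gap(): finger opening in m.
- robot.current_grip_force(): force on a finger pad.
Only numpy, scipy, OpenCV 4.12 (cv2) and the standard library are available. Lean on these libraries where they do the work, as an engineer would, in place of code of your own. Each camera call takes 0.05 s, during which the arm holds its last target. There are 200 camera calls.

### The job

Clear the jig: put the wooden knob that stands in its socket into the round bowl, and lay the wood strip that lies across it flat in the rectangular tray. Only then lift the lever by its balance point (which lies near the heavy hub, not mid-arm) and finish while still holding it level and still about 10 cm above the jig's board, hub straight over the socket ring and arm end straight over the gap between the two dowels; do not set it down or let go. Leave everything else on the bench where it is.

Things in the scene. Friction and masses are not known exactly. Their poses are not given: they have to be found in the camera images.
- jig: Fixed plywood jig board, 150 (x) x 290 (y) x 15 mm, screwed to the worktop; origin at the centre of its underside, z up. On top, on its y axis: an aluminium socket ring (78 mm outside, 64 mm inside diameter, 10 mm high) at y = -90 mm, and two upright wooden dowels (12 mm diameter, 30 mm high, at x = -21 and +21 mm, 30 mm free gap between them) at y = +110 mm.
- jig_socket (a point): Centre of the socket ring, on the board's top face (15 mm above the worktop); axes as the jig's.
- jig_fork (a point): Midpoint between the two dowels, on the board's top face; 200 mm from jig_socket along the jig's +y.
- lever: Loose lever, 0.4 to 0.7 kg, lying flat on the worktop: a heavy steel hub (56 mm diameter, 36 mm high) at one end of a straight wooden arm (24 mm wide, 24 mm high, grasp across its width) that ends in a round wooden boss (32 mm diameter, 26 mm high) 200 mm from the hub's centre. Origin under the hub's centre; x points along the arm from hub to boss, z up. Undersides of hub, arm and boss are flush.
- lever_hub (a point): Centre of the hub's underside (same point as the lever's origin).
- lever_tip (a point): Centre of the end boss's underside, 200 mm from the hub's centre along the lever's x.
- lever_balance (a point): The lever's balance point: inside the arm, 50 mm from the hub's centre towards the boss (22 mm beyond the hub's edge), 16 mm above the underside; axes as the lever's.
- bowl: Fixed round turned wooden bowl for the knob, 130 mm across the rim, 45 mm high, 5 mm wall, 6 mm floor, inside narrowing towards the floor; origin at the centre of its underside.
- tray: Fixed open rectangular plywood tray for the strip, 115 (x) x 185 (y) x 30 mm outside, walls and floor 6 mm; origin at the centre of its underside.
- knob: Loose turned wooden knob, 39 mm diameter at its widest (about 25 mm above its foot), 37 mm high, standing upright in the jig's socket ring (its foot on the board's top face); origin at the centre of its foot, z up.
- strip: Loose wood strip, 32 (x) x 150 (y) x 11 mm, lying flat on the jig's board across it, between the socket and the dowels; origin at the centre of its underside, y along its length.
- sanding_block: Sanding block, 61 (x) x 117 (y) x 35 mm; origin at the centre of its underside. Bystander: leave it where it is.
- pencil: Flat pencil, 14 (x) x 172 (y) x 8 mm; origin at its underside. Bystander: leave it where it is.
- filler_tin: Tin, 65 mm diameter, 62 mm high; origin at the centre of its underside. Bystander: leave it where it is.
- sanding_discs: Pile of round sanding discs, 127 mm diameter, 16 mm high; origin at the centre of its underside. Bystander: leave it where it is.
- cleaning_stick: Crepe rubber bar, 34 (x) x 170 (y) x 32 mm; origin at the centre of its underside. Bystander: leave it where it is.

How it is judged:
On the way, in this order (a step that is already met when the one before it is completed fails the run):
1. the knob lies in the round bowl and the strip lies flat in the tray, both released and at rest, while the lever still lies where it was (horizontal distance between knob and bowl below 0.05 m and z of knob in the frame of bowl between 0 and 0.055 m and linear speed of each of knob, strip below 0.05 m/s and x of strip in the frame of tray between -0.05 and 0.05 m and y of strip in the frame of tray between -0.045 and 0.045 m and z of strip in the frame of tray between 0 and 0.02 m and angle between strip's own z axis and vertical below 0.15 rad and contact force between each of knob, strip and the fingers below 0.05 N and distance of lever from where it was at the start of the episode below 0.03 m), for 0.2 s.
2. the lever is lifted clear, gripped at its balance point (x of the grasp point in the frame of lever_balance between -0.02 and 0.02 m and contact force between lever and the fingers above 2 N and height (world z) of each of lever_hub, lever_tip above 0.03 m), for 0.2 s.
At the end, for the whole second after the job is handed in: Knob in the bowl, strip flat in the tray, released. Lever gripped within 20 mm of its balance point, held still, level within 5 degrees, clear of the jig, underside 50 to 150 mm above the board; hub and arm end each within 15 mm of straight over socket centre and dowel gap (horizontal distance between knob and bowl below 0.05 m and z of knob in the frame of bowl between 0 and 0.055 m and linear speed of each of knob, strip below 0.05 m/s and x of strip in the frame of tray between -0.05 and 0.05 m and y of strip in the frame of tray between -0.045 and 0.045 m and z of strip in the frame of tray between 0 and 0.02 m and angle between strip's own z axis and vertical below 0.15 rad and contact force between each of knob, strip and the fingers below 0.05 N and x of the grasp point in the frame of lever_balance between -0.02 and 0.02 m and contact force between lever and the fingers above 2 N and horizontal distance between lever_hub and jig_socket below 0.015 m and horizontal distance between lever_tip and jig_fork below 0.015 m and z of lever_hub in the frame of jig_socket between 0.05 and 0.15 m and z of lever_tip in the frame of jig_fork between 0.05 and 0.15 m and angle between lever's own z axis and vertical below 0.09 rad and linear speed of lever below 0.03 m/s and angular speed of lever below 0.2 rad/s and contact force between lever and jig below 0.05 N); the arm keeps its last pose, push and grip.
It fails at once if a bystander was shifted by more than 25 mm (distance of any of sanding_block, pencil, filler_tin, sanding_discs, cleaning_stick from where it was at the start of the episode above 0.025 m).
It also fails if it takes over 61 s, if anything falls off the work surface, if the arm or the gripper's body presses on something with over 40 N, if the wrist force passes 120 N, or if a joint passes its speed limit or range.

## Working session

There is one attempt and no reset: what is moved stays moved. The work goes in short steps, each a Python script; the robot and the scene stay as the last script left them, time stands still between calls to the robot, and variables do not carry over. Pictures are saved under pics/ and viewed, at most 10 in all, crops included, and the job is handed in when it is done.

```bash
mkdir -p pics; ls; python3 - <<'E'
from station import robot
import cv2,numpy as np
for n in("top","side"):
    s=robot.snapshot(n); cv2.imwrite(f"pics/{n}0.png",s["image"][:,:,::-1]); np.savez(f"{n}.npz",K=s["camera_matrix"],T=s["pose"]); print(n,s["camera_matrix"],s["pose"])
print(robot.current_time_s(),robot.current_ee_rot(),robot.current_eef_pos())
E
```

```text
pics
top [[587.89355563   0.         314.76732047]
 [  0.         587.89355563 233.72780803]
 [  0.           0.           1.        ]] [[ 0.02786999 -0.99025408  0.13645556  0.35480078]
 [-0.99950651 -0.02958512 -0.0105569  -0.06671268]
 [ 0.01449107 -0.136094   -0.99058994  1.45827062]
 [ 0.          0.          0.          1.        ]]
side [[491.62975426   0.         314.11489216]
 [  0.         491.62975426 240.48014416]
 [  0.           0.           1.        ]] [[-9.94240761e-01 -6.98863566e-02  8.12478031e-02  4.22771306e-01]
 [-1.07167837e-01  6.52606223e-01 -7.50080111e-01  1.04191039e+00]
 [-6.02455816e-04 -7.54467372e-01 -6.56337277e-01  1.04531668e+00]
 [ 0.00000000e+00  0.00000000e+00  0.00000000e+00  1.00000000e+00]]
0.1 [-8.07191413e-04  9.89226541e-01  1.46390467e-01 -1.73826257e-04] [ 0.18079613 -0.59772258  0.25556937]
```

View pics/top0.png

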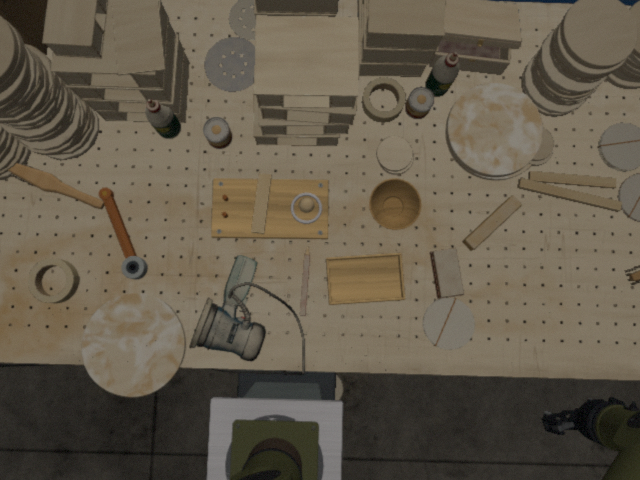

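View pics/side0.png

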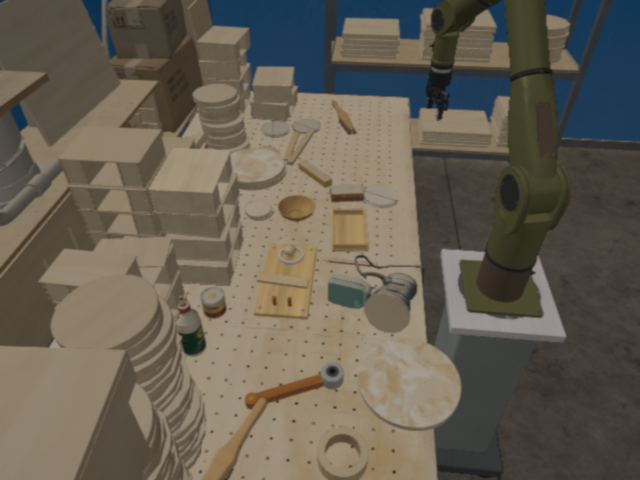

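The top view shows the jig spanning about (212,180)–(328,238) with its socket near (306,207), and its dowels near (226,204). The bowl is at (396,204), the tray at (364,278), the lever hub at (133,267) and the lever boss at (105,193). I'll enlarge these areas next.

```bash
cat > h.py <<'E'
import numpy as np
def pt(n,u,v,z):
    d=np.load(f"{n}.npz");K,T=d["K"],d["T"]
    r=T[:3,:3]@np.linalg.solve(K,[u,v,1.]);o=T[:3,3]
    return o+r*(z-o[2])/r[2]
def px(n,p):
    d=np.load(f"{n}.npz");K,T=d["K"],d["T"]
    q=K@(T[:3,:3].T@(np.asarray(p)-T[:3,3])); return q[:2]/q[2]
E
python3 - <<'E'
import cv2
im=cv2.imread("pics/top0.png")
def c(x0,y0,w,h,s,n):
    o=cv2.resize(im[y0:y0+h,x0:x0+w],None,fx=s,fy=s,interpolation=cv2.INTER_CUBIC)
    for i in range(0,w,10):
        cv2.line(o,(i*s,0),(i*s,8 if i%50 else 20),(0,0,255),1)
    for i in range(0,h,10):
        cv2.line(o,(0,i*s),(8 if i%50 else 20,i*s),(0,0,255),1)
    cv2.imwrite(n,o)
c(200,170,130,80,6,"pics/a.png"); c(80,170,100,120,5,"pics/b.png"); c(310,165,110,150,4,"pics/c.png")
E
```

```text
(no output)
```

View pics/a.png

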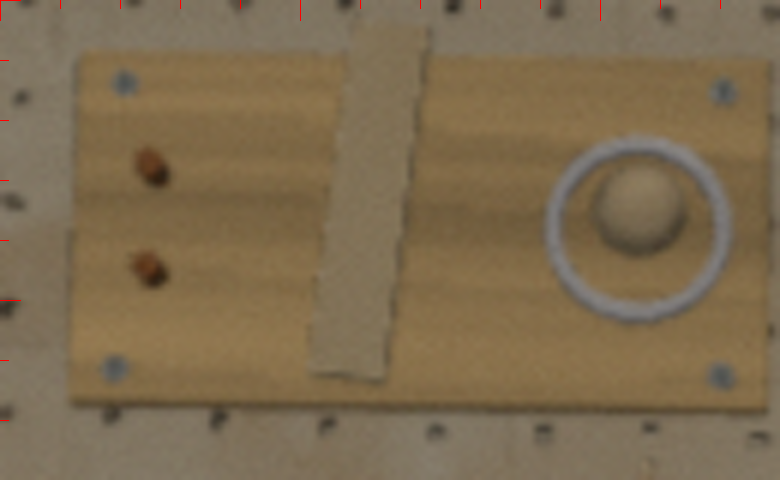

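View pics/b.png

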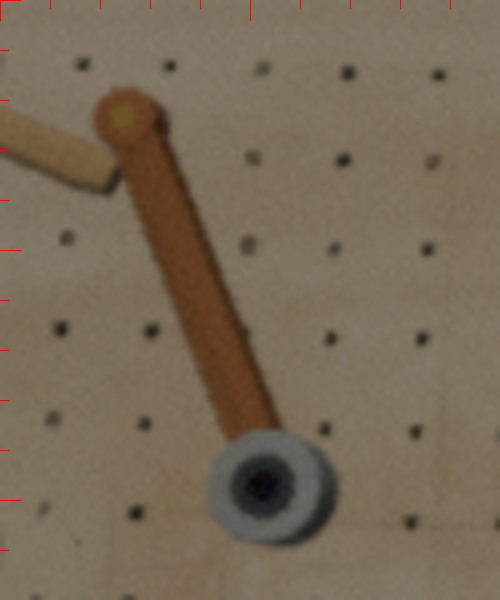

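View pics/c.png

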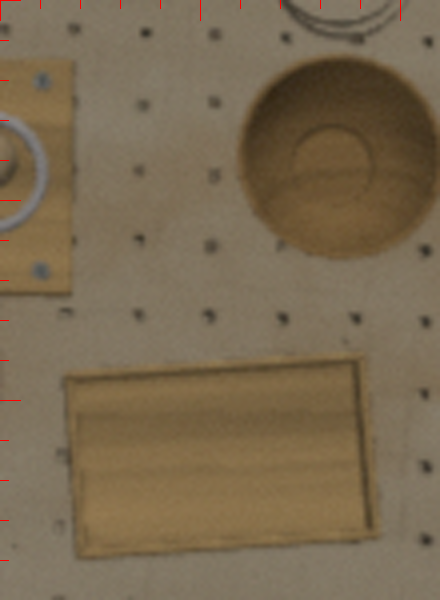

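```bash
python3 - <<'E'
from h import *
np.set_printoptions(precision=4,suppress=True)
A=lambda l,o,s,z:np.array([pt("top",o[0]+u/s,o[1]+v/s,z) for u,v in l])
j=A([(80,52),(770,60),(767,410),(70,403)],(200,170),6,.015)
s=A([(355,20),(430,26),(385,380),(310,373)],(200,170),6,.026)
t=A([(65,375),(363,355),(378,537),(78,557)],(310,165),4,.03)
for n,q in zip("jst",(j,s,t)):
    d=[np.linalg.norm(q[i]-q[i-1]) for i in range(4)]
    print(n,q.mean(0),"sides",np.array(d))
    a=q[0]-q[1] if n!="s" else q[0]-q[3]; b=q[3]-q[2] if n!="s" else q[1]-q[2]
    print("  long dir yaw",np.degrees(np.arctan2(*(a+b)[1::-1])), np.degrees(np.arctan2(a[1],a[0])),np.degrees(np.arctan2(b[1],b[0])))
r=pt("top",200+639/6,170+230/6,.025);k=pt("top",200+640/6,170+210/6,.040)
h=pt("top",80+263/5,170+487/5,.036);b=pt("top",80+125/5,170+115/5,.026)
bo=pt("top",395.5,204.5,.045)
print("ring",r,"knob",k,"hub",h,"boss",b,np.linalg.norm((h-b)[:2]),np.degrees(np.arctan2(*(b-h)[1::-1])),"bowl",bo)
c=j.mean(0);a=(j[0]-j[1]+j[3]-j[2]);a/=np.linalg.norm(a)
print("socket from jig",c-.09*a,"fork",c+.11*a)
print("px from dowel tops", [px("top",np.r_[(c+.11*a)[:2]+s*np.array([a[1],-a[0]]),.045]) for s in(.021,-.021)])
print("side check: hub",px("side",h),"boss",px("side",b),"ring",px("side",r),"knob",px("side",k),"bowl",px("side",bo),"strip corners",[px("side",p) for p in s])
E
```

```text
j [0.6141 0.0302 0.015 ] sides [0.1478 0.2881 0.1477 0.2871]
  long dir yaw 91.11773203769759 91.1107956452741 91.12469399924034
s [0.6247 0.0514 0.026 ] sides [0.1489 0.0312 0.1494 0.0308]
  long dir yaw -4.835825991936412 -4.7620953937417845 -4.909341154939213
t [ 0.4445 -0.2078  0.03  ] sides [0.1105 0.1828 0.1109 0.1821]
  long dir yaw 95.46130328091196 95.52602930484575 95.39633091446964
ring [ 0.6151 -0.0598  0.025 ] knob [ 0.6206 -0.06    0.04  ] hub [0.4556 0.3551 0.036 ] boss [0.6381 0.4388 0.026 ] 0.20075724252575675 24.630152001254096 bowl [ 0.6276 -0.2774  0.045 ]
socket from jig [ 0.6159 -0.0598  0.015 ] fork [0.612  0.1402 0.015 ]
px from dowel tops [array([224.7094, 197.1887]), array([224.2046, 214.1475])]
side check: hub [331.4145 370.0306] boss [249.8513 396.0579] ring [290.5379 252.6438] knob [288.5824 248.8376] bowl [295.8854 204.8298] strip corners [array([255.6929, 278.1406]), array([258.2923, 270.676 ]), array([307.8797, 277.5824]), array([305.9387, 285.1599])]
```

Measured sizes agree with the given ones: jig 0.148×0.288, strip 0.149×0.031 and lever 0.201. The side-view reprojections match as well. Next I'll check reachability.

```bash
cat >> h.py <<'E'
def q(deg):
    a=np.radians(deg)/2; return [0.,float(np.cos(a)),float(np.sin(a)),0.]
def down(robot,p,step=.002,n=10,thr=4.):
    """step down from p until contact; return TCP z there"""
    f0=robot.current_force()[2]; z=p[2]
    for i in range(n):
        z-=step; robot.move_l([p[0],p[1],z],feed=.05); df=robot.current_force()[2]-f0
        if abs(df)>thr: print("contact",z,df); return z
    print("no contact",z,df); return z
E
python3 - <<'E'
from station import robot
from h import *
np.set_printoptions(precision=2,suppress=True)
P=dict(knob=([.6206,-.06,.055],[0,180,90,-90]),bowl=([.6276,-.2774,.06],[0,180,90,-90]),strip=([.6247,.0514,.043],[-4.8,175.2]),tray=([.4445,-.2078,.04],[95.5,-84.5]),lever=([.501,.376,.03],[24.6,-155.4]),leverup=([.501,.376,.2],[24.6,-155.4,91.1,-88.9]),fin=([.615,-.01,.145],[91.1,-88.9]))
for n,(p,ys) in P.items():
    for y in ys:
        for dz in(0,.12):
            s=robot.solve_ik([p[0],p[1],p[2]+dz],q(y)); print(n,y,dz,None if s is None else np.array(s))
E
```

```text
knob 0 0 [ 0.01  0.96  0.03  1.7  -0.05  0.48 -1.5 ]
knob 0 0.12 [ 0.03  0.78 -0.01  1.65  0.01  0.71 -1.55]
knob 180 0 [ 0.42  1.07 -0.75  1.68  0.97  0.81  0.77]
knob 180 0.12 [ 0.43  0.89 -0.78  1.63  0.74  0.94  0.95]
knob 90 0 [ 0.21  0.98 -0.34  1.69  0.54  0.57 -0.46]
knob 90 0.12 [ 0.26  0.81 -0.44  1.64  0.45  0.79 -0.37]
knob -90 0 [-0.19  1.01  0.4   1.71 -0.67  0.56 -2.52]
knob -90 0.12 [-0.25  0.85  0.51  1.67 -0.55  0.77 -2.63]
bowl 0 0 [ 0.36  1.01 -0.02  1.49  0.03  0.64 -1.24]
bowl 0 0.12 [ 0.37  0.86 -0.04  1.43  0.04  0.85 -1.25]
bowl 180 0 [ 0.7   1.11 -0.74  1.46  0.87  0.91  1.26]
bowl 180 0.12 [ 0.75  0.99 -0.87  1.41  0.79  1.12  1.32]
bowl 90 0 [ 0.54  1.04 -0.38  1.47  0.5   0.73 -0.05]
bowl 90 0.12 [ 0.57  0.89 -0.45  1.42  0.43  0.93  0.01]
bowl -90 0 [ 0.16  1.06  0.38  1.5  -0.54  0.69 -2.36]
bowl -90 0.12 [ 0.15  0.9   0.42  1.45 -0.43  0.89 -2.44]
strip -4.8 0 [-0.21  0.99  0.1   1.69 -0.18  0.47 -1.65]
strip -4.8 0.12 [-0.2   0.81  0.08  1.65 -0.09  0.69 -1.73]
strip 175.2 0 [ 0.21  1.08 -0.69  1.67  0.94  0.77  0.54]
strip 175.2 0.12 [ 0.27  0.93 -0.
[... 515 characters left out ...]
0.79  0.76  0.14  1.63 -0.14  0.76 -1.73]
leverup 24.6 0.12 [-0.44  0.66 -0.52  1.47  0.35  1.1  -2.17]
leverup -155.4 0 [-0.14  1.05 -1.26  1.59  1.03  1.29  0.43]
leverup -155.4 0.12 [-0.15  0.88 -1.25  1.45  0.84  1.41  0.58]
leverup 91.1 0 [-0.52  0.77 -0.37  1.61  0.35  0.82 -1.01]
leverup 91.1 0.12 [-0.32  0.71 -0.77  1.46  0.51  1.18 -1.14]
leverup -88.9 0 [-0.14  1.05 -1.26  1.59  1.03  1.29  1.59]
leverup -88.9 0.12 [-0.15  0.88 -1.25  1.45  0.84  1.41  1.74]
fin 91.1 0 [ 0.17  0.84 -0.42  1.68  0.48  0.72 -0.47]
fin 91.1 0.12 [ 0.22  0.7  -0.51  1.58  0.39  0.97 -0.39]
fin -88.9 0 [-0.33  0.88  0.51  1.71 -0.61  0.71 -2.62]
fin -88.9 0.12 [-0.56  0.91  1.09  1.62 -0.87  1.16 -2.38]
```

```bash
python3 - <<'E'
from station import robot
from h import *
import cv2
x,y=.6206,-.060
robot.move_ptp([x,y,.15],q(0)); robot.gripper_to(.062)
robot.move_l([x,y,.065]); z=down(robot,[x,y,.065],n=5)
if z>.0555: raise SystemExit("early contact")
robot.gripper_to(.0); print("gap",robot.current_finger_gap(),robot.current_grip_force())
robot.move_l([x,y,.15],feed=.2); print("gap",robot.current_finger_gap(),robot.current_force(),robot.current_time_s())
if robot.current_finger_gap()>.02:
    bx,by=.6276,-.2774
    robot.move_l([bx,by,.15],feed=.25); f0=robot.current_force()
    robot.move_l([bx,by,.056],feed=.12); print(robot.current_force()-np.array(f0))
    robot.gripper_to(.058); robot.move_l([bx,by,.16],feed=.25)
x,y=.6247,.0514
robot.move_ptp([x,y,.15],q(-4.8)); robot.gripper_to(.05)
s=robot.snapshot("side");cv2.imwrite("pics/side1.png",cv2.resize(s["image"][170:340,200:420,::-1],None,fx=3,fy=3))
print(robot.current_time_s())
E
```

```text
no contact 0.05499999999999999 -1.368533878035279
gap 0.03465795790737986 59.46505126543343
gap 0.03425464117414696 [-0.66843297 -0.10079859 -0.69658441] 5.925
[-0.15814987 -1.498582    0.18146838]
10.3417
```

View pics/side1.png

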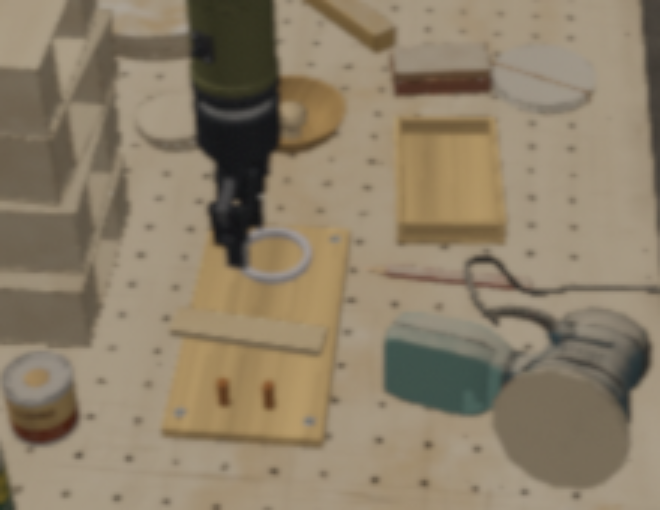

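The knob is in the bowl, seen at crop (292,112), and the strip is undisturbed on the jig. Now I'll pick up the strip with a guarded descent.

```bash
python3 - <<'E'
from station import robot
from h import *
import cv2
x,y=.6247,.0514
robot.move_l([x,y,.052]); z=down(robot,[x,y,.052],step=.002,n=6)  # to .040
if z>.045: raise SystemExit("early")
if z>.0405: z+=.002; robot.move_l([x,y,z],feed=.05)
robot.gripper_to(.0); print("gap",robot.current_finger_gap(),robot.current_force(),robot.current_time_s())
robot.move_l([x,y,.15],feed=.2); print("gap",robot.current_finger_gap(),robot.current_force())
s=robot.snapshot("side");cv2.imwrite("pics/side2.png",cv2.resize(s["image"][170:340,200:420,::-1],None,fx=3,fy=3))
print("pickz",z)
if robot.current_finger_gap()>.02:
    tx,ty=.4445,-.2078
    robot.move_ptp([tx,ty,.15],q(95.5)); f0=np.array(robot.current_force())
    robot.move_l([tx,ty,z+.006],feed=.15); 
    zz=down(robot,[tx,ty,z+.006],step=.003,n=5); print(robot.current_finger_gap())
    robot.gripper_to(.06); robot.move_l([tx,ty,.16],feed=.25)
    robot.move_ptp([.501,.376,.2],q(24.6))
    s=robot.snapshot("top");cv2.imwrite("pics/top2.png",cv2.resize(s["image"][160:320,80:440,::-1],None,fx=2.2,fy=2.2))
print(robot.current_time_s())
E
```

```text
no contact 0.03999999999999999 -0.9768418815867488
gap 0.030446020339590416 [-0.00637372 -0.65002562  3.39687149] 12.9417
gap 0.02998971562505321 [ 0.82412657 -0.17765049 -0.87055654]
pickz 0.03999999999999999
contact 0.030999999999999975 4.1224290696312265
0.029717307043492094
20.3917
```

View pics/top2.png

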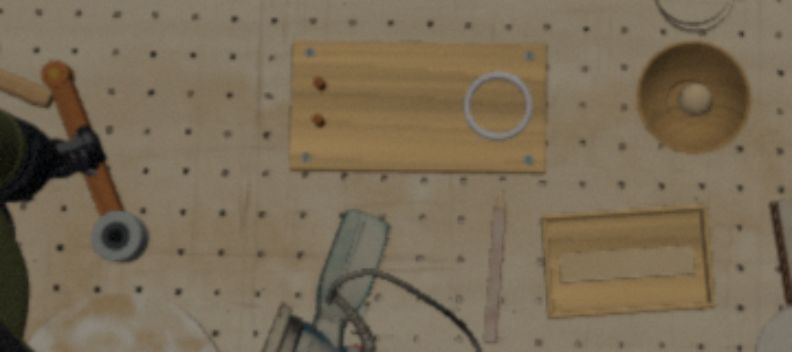

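The knob sits in the bowl (crop 695,98), the strip lies flat in the tray (628,264), and the lever hasn't moved. Now I'll grip and lift the lever.

```bash
python3 - <<'E'
from station import robot
from h import *
import cv2
H=np.array([.4556,.3551]);B=np.array([.6381,.4388]);u=(B-H)/np.linalg.norm(B-H)
g=H+.051*u; yaw=np.degrees(np.arctan2(u[1],u[0])); x,y=g
robot.move_ptp([x,y,.12],q(yaw)); robot.gripper_to(.05)
robot.move_l([x,y,.038]); z=down(robot,[x,y,.038],step=.003,n=3)
if z>.031: raise SystemExit("early")
robot.gripper_to(.0); print("gap",robot.current_finger_gap(),robot.current_force(),robot.current_grip_force())
robot.move_l([x,y,.2],feed=.12); robot.sleep(.4)
print("gap",robot.current_finger_gap(),robot.current_force(),robot.current_torque(),z)
if robot.current_finger_gap()>.015:
    S=np.array([.6155,-.0598]);a=np.radians(91.1);d=np.array([np.cos(a),np.sin(a)])
    f=S+.051*d
    robot.move_ptp([x,y,.2],q(yaw+33)); robot.move_ptp([x,y,.2],q(91.1))
    robot.move_l([f[0],f[1],.2],feed=.15)
    robot.move_l([f[0],f[1],z+.115],feed=.1); robot.sleep(.3)
    s=robot.snapshot("top");cv2.imwrite("pics/top3.png",cv2.resize(s["image"][170:250,200:330,::-1],None,fx=6,fy=6,interpolation=cv2.INTER_CUBIC))
    s=robot.snapshot("side");cv2.imwrite("pics/side3.png",cv2.resize(s["image"][170:340,200:420,::-1],None,fx=3.5,fy=3.5,interpolation=cv2.INTER_CUBIC))
print(robot.current_time_s(),robot.current_eef_pos(),robot.current_finger_gap())
E
```

```text
no contact 0.028999999999999995 -0.4805001177813206
gap 0.02275088222359793 [-0.9080209   1.10535171  2.95771366] 60.27668058872223
gap 0.02271868898697172 [-0.87938283  0.39272614 -4.85633342] [ 0.00119066 -0.05677471 -0.03352427] 0.028999999999999995
29.7833 [ 0.61467483 -0.00886847  0.14433959] 0.022983399351173633
```

View pics/top3.png

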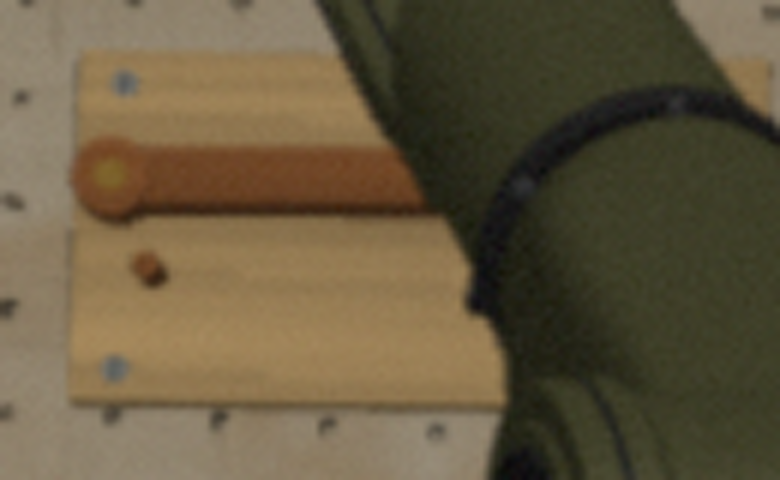

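View pics/side3.png

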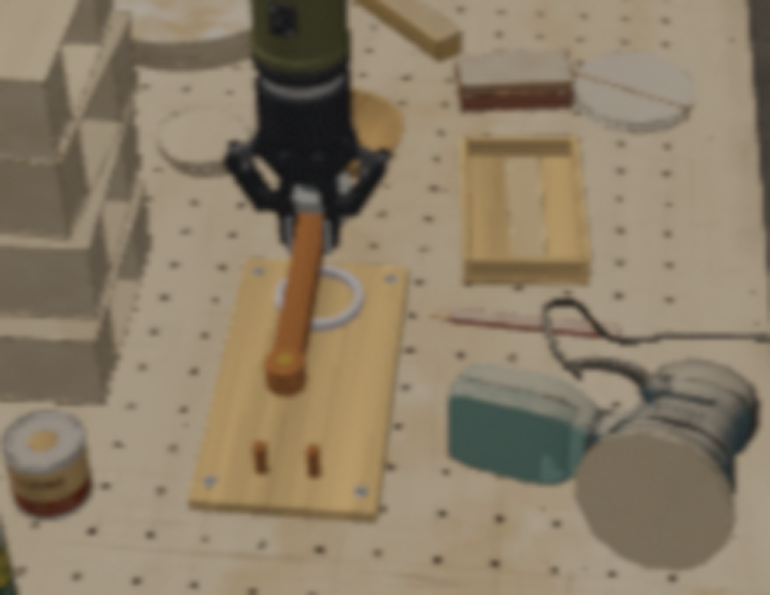

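```bash
python3 - <<'E'
from h import *
import numpy as np
from scipy.optimize import least_squares
uv={"top":(200+110/6,170+177/6),"side":(200+286/3.5,170+357/3.5)}
r=least_squares(lambda p:np.r_[px("top",p)-uv["top"],px("side",p)-uv["side"]],[.6,.14,.14])
print(r.x,r.fun); print(pt("top",*uv["top"],.141))
print("arm line yaw", pt("top",200+140/6,170+180/6,.139),pt("top",200+400/6,170+179/6,.139))
E
```

```text
[0.60720774 0.14083339 0.14004875] [-0.01055069  0.53540849 -0.60194962 -0.12617727]
[0.60826409 0.14072182 0.141     ]
arm line yaw [0.60784034 0.1296195  0.139     ] [0.61125579 0.03106929 0.139     ]
```

The triangulated boss is about 4–5 mm from straight over the fork. Its underside is at z≈0.114, so the lever is level and within tolerance. I'm handing it in.

```bash
python3 - <<'E'
from station import robot
print(robot.current_grip_force(),max(abs(v) for v in robot.current_qvel())); print(robot.finish_job())
E
```

```text
59.2431378364563 0.0030214367103558923
the job is handed in; nothing more can be done
None
```

I've handed the job in; it reported no verdict. The last pictures showed the strip flat in the tray and the knob in the bowl, and the lever held still and level about 10 cm above the board. The arm end measured about 5 mm from straight over the dowel gap; the arm hid the hub, which I put within about 2 mm of the socket centre from the gripper's position.

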